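Lay the book block in the pressing jig

TASK

In the pressing jig on the bench, push over the book block that stands on its spine so that it topples towards the hinged side and lies flat on the base board. Then push the hinged top board over and down until it lies flat and fully home on the block. Only push: do not pick up or carry the block, and leave everything else on the bench, including the smaller standing book block and the brass weight, where it is.

Things in the scene. Friction and masses are not known exactly. Their poses are not given: they have to be found in the camera images.
- jig: Pressing jig, screwed to the bench: plywood base board 18 mm thick, x -150..170, y -130..130 mm. Origin at its underside on the bench, z up; yaw within 0.5 rad. Along its +y side a wooden fence, y 90..106, x -135..105 mm, top 56 mm above the bench. The top board's hinge line is parallel to x at y = 106, z = 56.5 mm.
- platen (a joint): Hinge angle of the jig's top board, wooden, 240 mm along the hinge (jig x -135..105), 195 mm hinge to free edge, 8 mm thick. 0 = shut: level, reaching from the hinge to jig -y, underside 56.5 mm above the bench, on the lying book block. pi/2 = upright; starts at 1.7..1.95, leaning back; stop 2.05. Stiff hinge (0.32 N m friction): stays at any angle, must be pushed all the way down.
- platen_edge (a point): Middle of the top board's free edge, at half its thickness, at x = -15 mm of the jig, 195 mm from the hinge line. Only the position matters.
- block: Book block, white pages, grey endpapers: rigid slab 210 (x) by 38 (y) by 150 mm (z), 0.5..1 kg. Stands on its spine on the jig's base board, centred near jig y = -95 mm, long side along jig x. Origin: centre of the spine (bottom) face; z points to the fore-edge. Toppled, z points to the fence, y down. A push 100..130 mm above the board tips it; past 15 degrees it falls by itself.
- block_mid (a point): Centre of the book block (75 mm from the spine face).
- weight: Brass hand weight, 34 mm wide, 50 mm high, standing on the +x end of the jig's base board. Bystander. Origin: centre of its underside, z up.
- slim: A smaller book block, 120 by 30 by 110 mm high, standing on its spine on the bench beyond the jig (+x side). Bystander, to be left standing. Origin: centre of its underside, z up.
- jar: Lidded jar, 60 mm wide, 85 mm high, on the bench beyond the jig (+x side). Bystander. Origin: centre of its underside.
- driver: Screwdriver lying on the bench to the right of the jig. Bystander.
- brush: Brush lying on the bench to the right. Bystander.
- clamp: Steel F-clamp, 300 mm long, 22 mm high, lying on the bench to the left of the jig. Bystander.
Mind the look-alikes: they are no part of the job. What is shaped like the block but green is not meant.

How it is judged (in metres and radians):
On the way, in this order (a step that is already met when the one before it is completed fails the run):
1. the book block is pushed over and lies flat on the base board, spine outwards, while the top board is still open (angle between block's own y axis and vertical above 3.04 rad and z of block in the frame of jig below 0.045 m and value of joint platen above 0.9 rad), for 0.2 s.
2. the top board is pushed down onto it (value of joint platen between -0.04 and 0.04 rad), for 0.2 s.
At the end, for the whole second after the job is handed in: The book block lies flat (within 0.1 rad) on the base board on the side that faced the fence, its spine 52 to 92 mm to the -y side of the jig's middle, within 40 mm of the top board's middle lengthwise and within 0.17 rad of square; the top board is shut on it within 0.04 rad; all at rest (all of step 2 and angle between block's own y axis and vertical above 3.04 rad and z of block in the frame of jig below 0.045 m and y of block in the frame of jig between -0.092 and -0.052 m and x of block in the frame of jig between -0.055 and 0.025 m and angle between the x axis of block and the x axis of jig, either way round below 0.17 rad and linear speed of block below 0.02 m/s); the robot touches nothing.
It fails at once if the book block is lifted or carried (height (world z) of block above 0.062 m or height (world z) of block_mid above 0.125 m).
It fails at once if a bystander is moved more than 20 mm (distance of any of weight, slim, jar, driver, brush, clamp from where it was at the start of the episode above 0.02 m).
It fails at once if the smaller book block or the weight is knocked over (angle between any of slim, weight's own z axis and vertical above 0.5 rad).
It also fails if it takes over 48 s, if anything falls off the work surface, if the arm or the gripper's body presses on something with over 40 N, if the wrist force passes 120 N, or if a joint passes its speed limit or range.

ROBOT

A 6-joint arm with a two-finger parallel gripper is mounted at the origin on the work surface. World frame = base frame: x ahead of the robot, y to its left, z up, the work surface at z = 0. Lengths are in mm, angles in rad, forces in N, time in s.
With the tool pointing down it reaches from about 350 to 975 mm from the base axis. Payload 7.1 kg.
Tool frame: the origin (TCP) lies at the very end of the fingers, on their centre line; the grasp point (between the pads) lies ctrl.hold_point_z behind it (ctrl.hold_point_z is the distance from the TCP to the grasp point, in mm); z points along the fingers, y is the line along which they close (so a half turn about z gives the same grasp; the last joint's range is limited). The gripper opens to 88 mm and grips with 3 to 60 N. Pads are 20 mm wide; open, the fingers measure 115 mm over their backs; the gripper's body (75 mm by 178 mm) begins 61 mm behind the grasp point.
Start: joints at [1.297, 0.423, 1.63, -0, 1.089, -0.019], TCP at [157.501, 604.813, 222.675] pointing down, gripper open.
Joint ranges: [-3, 3], [-0.9, 2.11], [0.09, 2.58], [-1.31, 4.45], [0.11, 2.69], [-2.54, 2.54]. Speed limits (rad/s): [2.39, 2.39, 3.01, 3.14, 3.14, 3.14].

INTERFACE

Orientations are given as a rotation vector (axis times angle).
In Python, from workcell import ctrl gives the robot as it stands. The module is installed in compiled form; this text tells all that it offers.
- The arm moves only by the shell command python3 -m creep 'ROWS'. ROWS is JSON, a list of rows, each an object with "translation": the shift along the tool's x, y, z in mm, a list of three; "angular": the turn, a rotation vector about the tool's x, y, z in rad, a list of three; "jaw": the opening, from 0 (shut) to 1 (fully open). A call has exactly 8 rows; each row is the pose to reach, as a shift and turn from the pose commanded when the call began, along the tool's axes at that moment; what a row does not reach only later rows make up. A row lasts 1/8 s, in which the tool goes at most 62.5 mm and 10.7 degrees, less where a joint would pass 70% of its speed; a pose out of reach is approached as far as the arm can. A call with a gripper value outside its range is refused whole. The fingers move at their own pace and stop on an object; the grip force is fixed at half the most. Time passes only in rows, so rows that repeat a pose let the fingers close, or fill a call up. It gives the time, the measured TCP pose, the force, the opening and the grip force at its end, in the units of the state.
- ctrl.get_obs(): the state, without advancing time (a new reading comes with each control period).
- ctrl.get_image(name): name is "scene" or "top" or "wrist"; returns the picture (384x512x3 uint8, red, green, blue); there is no depth.
- ctrl.camera_info(name): a dict with "camera_matrix" (3x3 intrinsics, pixels), "world_from_camera" (4x4, takes a point from camera to world coordinates). Camera axes: x right, y up, looking along -z (the intrinsics and any distortion apply to the point x, -y, -z); pixel columns grow to the right and rows downward; lengths in mm; the calibration is good to about 2 mm. The wrist camera is an equidistant fisheye: a pixel r from the principal point sees the ray r / f radians off the axis. A picture is of the moment at which its call begins: read the wrist's pose just before it. camera_info takes no time and is no camera call; for the wrist camera it gives the pose at the moment of the call.
- ctrl.close_job(): hands the job in; it is judged then, once.
Trained networks look in the newest picture that a camera, given by its name, has taken for a name from the list of things; names that differ only in an ending like _2 or _b are one class to them, and where a whole thing is asked for, a point or a joint stands for the part that bears it (a point fixed in the world has none). Each returns a list of dicts, best first, with "score" (0 to 1); they miss things now and then, are a little off and sometimes report something else, mostly with a low value. They report only what shows in the picture. A call takes as long as a camera call. They do not tell look-alikes from the thing itself.
- ctrl.look_for(camera, label): "rect" ([left, top, right, bottom] in pixels, round what is visible of it).
The state is a dict: "t": time; "qpos": joint angles; "qvel": joint speeds; "joint_torque": joint torques, N m; "ee_pos": TCP position; "orientation": TCP orientation; "ft_force": force on the tool from outside, world axes, zero at the start; "moment": the same for the moment, N m; "width": finger opening in mm; "grasp_force": force on a finger pad.
Only numpy, scipy, OpenCV 4.12 (cv2) and the standard library are available. Lean on these libraries where they do the work, as an engineer would, in place of code of your own. Each camera call takes 0.05 s, during which the arm holds its last target. There are 200 camera calls.

## Working session

There is one attempt and no reset: what is moved stays moved. The work goes in short steps, Python scripts to look and compute and a shell command to move; the robot and the scene stay as the last step left them, time stands still between calls to the robot, and variables do not carry over. Pictures are saved under pics/ and viewed, at most 10 in all, crops included, and the job is handed in when it is done.

```bash
mkdir -p pics; python3 - <<'E'
from workcell import ctrl
import cv2,numpy as np
np.set_printoptions(precision=4,suppress=True)
ims=[]
for n in ("scene","top"):
    im=ctrl.get_image(n); ims.append(im); i=ctrl.camera_info(n); print(n,i)
    cv2.imwrite(f"pics/{n}0.png",im[:,:,::-1])
    for l in ("jig","platen","block","weight","slim","jar","clamp"):
        print(l,[(np.round(d["rect"]).tolist(),round(d["score"],2)) for d in ctrl.look_for(n,l)][:3])
o=ctrl.get_obs();print(o["t"],o["ee_pos"],o["orientation"])
E
```

```text
scene {'camera_matrix': array([[483.8677,   0.    , 258.3811],
       [  0.    , 483.8677, 193.0996],
       [  0.    ,   0.    ,   1.    ]]), 'world_from_camera': array([[   0.8248,   -0.3983,    0.4013, 1200.6595],
       [   0.5654,    0.5736,   -0.5928, -856.8206],
       [   0.0059,    0.7158,    0.6982, 1052.3893],
       [   0.    ,    0.    ,    0.    ,    1.    ]])}
jig [([150.0, 99.0, 274.0, 258.0], 0.93)]
platen [([215.0, 101.0, 275.0, 188.0], 0.91)]
block [([245.0, 98.0, 291.0, 144.0], 0.74), ([155.0, 149.0, 212.0, 232.0], 0.65)]
weight [([243.0, 210.0, 255.0, 228.0], 0.71)]
slim [([263.0, 190.0, 296.0, 241.0], 0.81)]
jar [([228.0, 227.0, 252.0, 262.0], 0.85)]
clamp [([273.0, 97.0, 349.0, 135.0], 0.92)]
top {'camera_matrix': array([[454.9741,   0.    , 256.956 ],
       [  0.    , 454.9741, 195.3667],
       [  0.    ,   0.    ,   1.    ]]), 'world_from_camera': array([[   0.0213,    0.9948,   -0.0998,  477.9061],
       [  -0.9998,    0.0211,   -0.0032,  -12.987 ],
       [  -0.0011,    0.0998,    0.995 , 1496.2078],
       [   0.    ,    0.    ,    0.    ,    1.    ]])}
jig [([290.0, 211.0, 323.0, 280.0], 0.58), ([214.0, 177.0, 326.0, 292.0], 0.56)]
platen [([214.0, 183.0, 250.0, 269.0], 0.61)]
block [([287.0, 209.0, 322.0, 282.0], 0.65)]
weight [([371.0, 175.0, 380.0, 234.0], 0.3), ([303.0, 170.0, 322.0, 188.0], 0.17)]
slim []
jar [([302.0, 169.0, 322.0, 190.0], 0.86), ([212.0, 174.0, 326.0, 288.0], 0.24)]
clamp [([92.0, 184.0, 121.0, 274.0], 0.79)]
0.8 [157.5156 604.821  222.708 ] [-0.3992 -3.1161 -0.0001]
```

```bash
python3 - <<'E'
import cv2
a=cv2.imread("pics/scene0.png")[80:290,130:370];cv2.imwrite("pics/s0z.png",cv2.resize(a,None,fx=2.8,fy=2.8,interpolation=cv2.INTER_CUBIC))
a=cv2.imread("pics/top0.png")[150:310,80:400];cv2.imwrite("pics/t0z.png",cv2.resize(a,None,fx=2.5,fy=2.5,interpolation=cv2.INTER_CUBIC))
E
```

```text
(no output)
```

View pics/s0z.png

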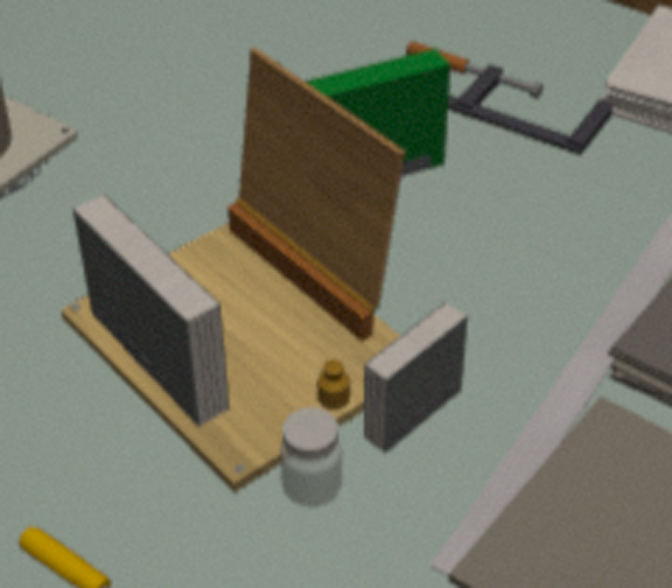

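View pics/t0z.png

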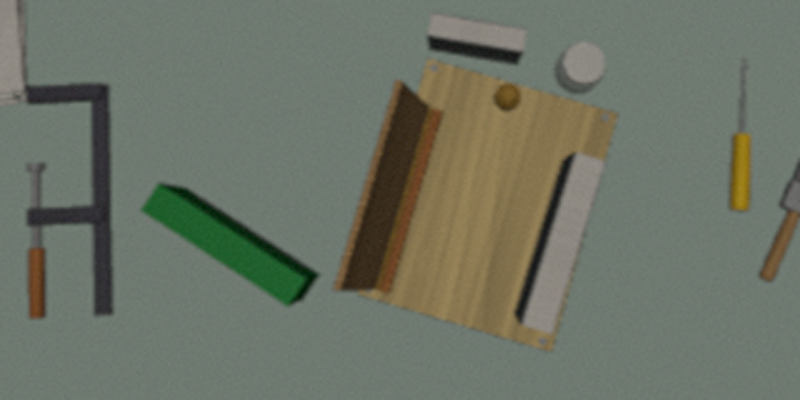

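The scene view shows the white block standing at zoom (75–228, 198–425), with the board leaning back behind the fence. The weight is at (333,385), and the slim book and jar are off the +x end. In the top view the jig's corners are at zoom (432,60), (617,113) and (552,349), and the block's top face is at right. I'll fit the poses from these corners next.

```bash
cat > h.py <<'E'
from workcell import ctrl
import numpy as np
from scipy.optimize import least_squares
np.set_printoptions(precision=3,suppress=True)
I={n:ctrl.camera_info(n) for n in("scene","top")}
def proj(n,P):
    T=np.linalg.inv(I[n]["world_from_camera"]);p=(T@np.c_[np.atleast_2d(P),np.ones(len(np.atleast_2d(P)))].T)[:3].T*[1,-1,-1]
    q=(I[n]["camera_matrix"]@p.T).T;return q[:,:2]/q[:,2:]
def un(n,z):
    return np.array(z)/2.5+[80,150] if n=="top" else np.array(z)/2.8+[130,80]
def tw(v,P):
    c,s=np.cos(v[2]),np.sin(v[2]);P=np.atleast_2d(np.array(P,float));return np.c_[v[0]+c*P[:,0]-s*P[:,1],v[1]+s*P[:,0]+c*P[:,1],P[:,2]]
E
python3 - <<'E'
from h import *
J=[("top",(432,60),(170,130,18)),("top",(617,113),(170,-130,18)),("top",(552,349),(-150,-130,18)),("scene",(237,483),(170,-130,18)),("scene",(64,313),(-150,-130,18))]
f=lambda O:(lambda v:np.concatenate([(proj(n,tw(v,P))[0]-un(n,z)) for n,z,P in O]))
r=least_squares(f(J),[500,-100,-.29]);j=r.x;print("jig",j,r.fun)
B=[("top",(575,152),(105,19,168)),("top",(605,160),(105,-19,168)),("top",(551,333),(-105,-19,168)),("top",(522,321),(-105,19,168)),("scene",(75,210),(-105,-19,168)),("scene",(103,198),(-105,19,168)),("scene",(194,316),(105,-19,168)),("scene",(221,304),(105,19,168)),("scene",(203,421),(105,-19,18)),("scene",(228,408),(105,19,18))]
r=least_squares(f(B),[500,-150,-.29]);b=r.x;print("block",b,r.fun)
c,s=np.cos(j[2]),np.sin(j[2]);d=b[:2]-j[:2];print("block in jig",c*d[0]+s*d[1],-s*d[0]+c*d[1],b[2]-j[2])
def pl(a,x,r=195,t=8):return (x,106-r*np.cos(a)-t*np.sin(a),56.5+r*np.sin(a)-t*np.cos(a)) if 0 else (x,106-r*np.cos(a)+4*np.sin(a),56.5+r*np.sin(a)+4*np.cos(a))
E_=[("scene",(250,50),-135),("scene",(403,152),105),("top",(400,82),105),("top",(338,290),-135)]
g=lambda a:np.concatenate([proj(n,tw(j,pl(a[0],x)))[0]-un(n,z) for n,z,x in E_])
r=least_squares(g,[1.8]);print("platen",r.x,r.fun)
print("free edge",tw(j,pl(r.x[0],-15)))
print("weight",proj("top",tw(j,[(140,40,18)])))
o=ctrl.get_obs();print(o["ee_pos"],o["orientation"],ctrl.hold_point_z)
E
```

```text
jig [505.181 -68.79   -0.26 ] [-1.83  -2.044  0.619 -1.367  0.311 -0.17  -1.147 -0.289 -1.932 -1.822]
block [ 467.337 -151.895   -0.28 ] [-0.696 -1.545 -0.23  -0.899  0.736 -0.49  -0.302  0.344 -1.253 -1.114
  0.186 -2.152 -1.924  0.968  0.333 -1.093 -0.78   1.39   1.237 -0.311]
block in jig -15.194463159313486 -90.04310290784372 -0.019392244075762843
platen [1.716] [ 0.248 -1.217 -0.698 -0.153  0.388 -1.905  0.316 -0.84 ]
free edge [[526.223  68.58  248.871]]
weight [[274.838 188.242]]
[157.516 604.821 222.708] [-0.399 -3.116 -0.   ] 18.700000000000003
```

```bash
cat >> h.py <<'E'
from scipy.spatial.transform import Rotation as R
j=np.array([505.2,-68.8,-.265])
def plan(*Q):
    """jig-frame TCP targets (x,y,z), tool down with tool y along jig x; prints tool-axis shift and turn from current pose"""
    o=ctrl.get_obs();A=R.from_rotvec(o["orientation"])
    c,s=np.cos(j[2]),np.sin(j[2]);G=R.from_matrix(np.array([[s,c,0],[-c,s,0],[0,0,-1.]]).T.T)
    G=R.from_matrix(np.column_stack([[s,-c,0],[c,s,0],[0,0,-1.]]))
    d=np.array(o["ee_pos"])-[j[0],j[1],0];print("t",o["t"],"tcp jig",c*d[0]+s*d[1],-s*d[0]+c*d[1],d[2],"F",o["ft_force"],"w",o["width"])
    for q in Q: print(q,"shift",A.inv().apply(tw(j,q)[0]-o["ee_pos"]).round(1),"turn",(A.inv()*G).as_rotvec())
E
python3 -c "
from h import *
plan((-15,240,340),(-15,-160,340),(-15,-160,130))"
```

```text
Traceback (most recent call last):
  File "h.py", line 18, in plan
    c,s=np.cos(j[2]),np.sin(j[2]);G=R.from_matrix(np.array([[s,c,0],[-c,s,0],[0,0,-1.]]).T.T)
                                    ~~~~~~~~~~~~~^^^^^^^^^^^^^^^^^^^^^^^^^^^^^^^^^^^^^^^^^^^^
  File "scipy/spatial/transform/_rotation.pyx", line 1143, in scipy.spatial.transform._rotation.Rotation.from_matrix
ValueError: Non-positive determinant (left-handed or null coordinate frame) in rotation matrix 0: [[-0.262  0.965  0.   ]
 [-0.965 -0.262  0.   ]
 [ 0.     0.    -1.   ]].
```

```bash
python3 - <<'E'
s=open("h.py").read()
s=s.replace("G=R.from_matrix(np.array([[s,c,0],[-c,s,0],[0,0,-1.]]).T.T)\n","\n").replace("[s,-c,0],[c,s,0]","[-s,c,0],[c,s,0]")
open("h.py","w").write(s)
E
python3 -c "
from h import *
plan((-15,240,340),(-15,-160,340),(-15,-160,130))"
```

```text
t 0.8 tcp jig -511.9751595698176 559.0447824003883 222.70797579944494 F [ 0.319 -0.249  0.533] w 87.87025873828689
(-15, 240, 340) shift [-493.7 -324.1 -117.3] turn [ 0.    -0.     1.581]
(-15, -160, 340) shift [-489.7 -724.  -117.3] turn [ 0.    -0.     1.581]
(-15, -160, 130) shift [-489.7 -724.1   92.7] turn [ 0.    -0.     1.581]
```

```bash
python3 -m creep '[{"translation":[-30,-20,-30],"angular":[0,0,0.1],"jaw":1},{"translation":[-75,-60,-60],"angular":[0,0,0.2],"jaw":1},{"translation":[-125,-100,-90],"angular":[0,0,0.32],"jaw":1},{"translation":[-175,-140,-117],"angular":[0,0,0.45],"jaw":1},{"translation":[-220,-180,-117],"angular":[0,0,0.57],"jaw":1},{"translation":[-265,-220,-117],"angular":[0,0,0.7],"jaw":1},{"translation":[-305,-265,-117],"angular":[0,0,0.82],"jaw":1},{"translation":[-345,-310,-117],"angular":[0,0,0.95],"jaw":1}]'; python3 -c "
from h import *
plan((-15,-160,340),(-15,-160,130))"
```

```text
t: 1.8
ee_pos: [409.7, 224.4, 340.0]
orientation: [1.785, 2.585, 0.001]
ft_force: [0.1, 0.7, -1.1]
width: 87.6
grasp_force: 0.0
t 1.8 tcp jig -168.98707761104555 257.9532122451247 340.04804880553246 F [ 0.138  0.738 -1.06 ] w 87.57078964035333
(-15, -160, 340) shift [-428.8 -120.5   -0.1] turn [ 0.001 -0.     0.627]
(-15, -160, 130) shift [-428.8 -120.7  209.9] turn [ 0.001 -0.     0.627]
```

```bash
python3 -m creep '[{"translation":[-50,-15,0],"angular":[0,0,0.08],"jaw":1},{"translation":[-105,-30,0],"angular":[0,0,0.16],"jaw":1},{"translation":[-160,-45,0],"angular":[0,0,0.24],"jaw":1},{"translation":[-215,-60,0],"angular":[0,0,0.32],"jaw":1},{"translation":[-270,-75,0],"angular":[0,0,0.4],"jaw":1},{"translation":[-325,-90,0],"angular":[0,0,0.48],"jaw":1},{"translation":[-380,-105,0],"angular":[0,0,0.56],"jaw":1},{"translation":[-429,-120,0],"angular":[0,0,0.627],"jaw":1}]'; python3 -c "
from h import *
plan((-15,-160,340),(-15,-160,130),(-15,-60,130))"
```

```text
t: 2.8
ee_pos: [450.3, -219.5, 339.9]
orientation: [2.494, 1.909, 0.001]
ft_force: [0.8, -0.1, 0.4]
width: 87.3
grasp_force: 0.0
t 2.8 tcp jig -13.49211577789903 -159.76764946915478 339.9230909607469 F [ 0.753 -0.149  0.436] w 87.33372776954614
(-15, -160, 340) shift [-0.2 -1.5 -0.1] turn [0.001 0.    0.001]
(-15, -160, 130) shift [ -0.2  -1.7 209.9] turn [0.001 0.    0.001]
(-15, -60, 130) shift [ 99.8  -1.6 209.9] turn [0.001 0.    0.001]
```

```bash
python3 -m creep '[{"translation":[0,0,30],"angular":[0,0,0],"jaw":1},{"translation":[0,0,65],"angular":[0,0,0],"jaw":1},{"translation":[0,-1,100],"angular":[0,0,0],"jaw":1},{"translation":[0,-1,135],"angular":[0,0,0],"jaw":1},{"translation":[0,-1,170],"angular":[0,0,0],"jaw":1},{"translation":[0,-1,195],"angular":[0,0,0],"jaw":1},{"translation":[0,-1,207],"angular":[0,0,0],"jaw":1},{"translation":[0,-1,210],"angular":[0,0,0],"jaw":1}]'; python3 - <<'E'
from h import *
import cv2
im=ctrl.get_image("scene")[80:290,130:370]
cv2.imwrite("pics/s1.png",cv2.resize(im,None,fx=2.8,fy=2.8,interpolation=cv2.INTER_CUBIC)[:,:,::-1])
plan()
E
```

```text
t: 3.8
ee_pos: [449.4, -217.0, 129.4]
orientation: [-2.491, -1.913, 0.0]
ft_force: [-0.7, 0.4, -0.5]
width: 87.5
grasp_force: 0.0
t 3.85 tcp jig -14.805733841338252 -157.72366277934785 129.6636598903681 F [-0.562 -0.2   -0.132] w 87.83161366756148
```

View pics/s1.png

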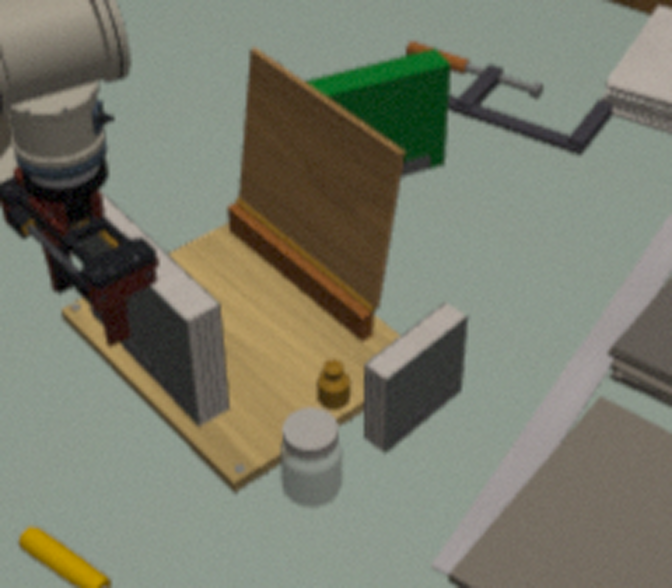

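The open gripper sits outside the block, fingertips at zoom (118,340) and roughly centred on its outer face. Now I'll push slowly.

```bash
python3 -m creep '[{"translation":[12,0,0],"angular":[0,0,0],"jaw":1},{"translation":[22,0,0],"angular":[0,0,0],"jaw":1},{"translation":[28,0,0],"angular":[0,0,0],"jaw":1},{"translation":[34,0,0],"angular":[0,0,0],"jaw":1},{"translation":[40,0,0],"angular":[0,0,0],"jaw":1},{"translation":[46,0,0],"angular":[0,0,0],"jaw":1},{"translation":[52,0,0],"angular":[0,0,0],"jaw":1},{"translation":[58,0,0],"angular":[0,0,0],"jaw":1}]'; python3 -c "
from h import *
plan()"
```

```text
t: 4.85
ee_pos: [464.4, -160.6, 129.6]
orientation: [-2.491, -1.913, 0.0]
ft_force: [0.3, 0.2, -0.4]
width: 87.6
grasp_force: 0.2
t 4.85 tcp jig -15.336068552253238 -99.24548387992152 129.59357241075847 F [ 0.25   0.206 -0.408] w 87.55696476736546
```

```bash
python3 - <<'E'
from h import *
import cv2
im=ctrl.get_image("scene")[80:290,130:370]
cv2.imwrite("pics/s2.png",cv2.resize(im,None,fx=2.8,fy=2.8,interpolation=cv2.INTER_CUBIC)[:,:,::-1])
E
```

```text
(no output)
```

View pics/s2.png

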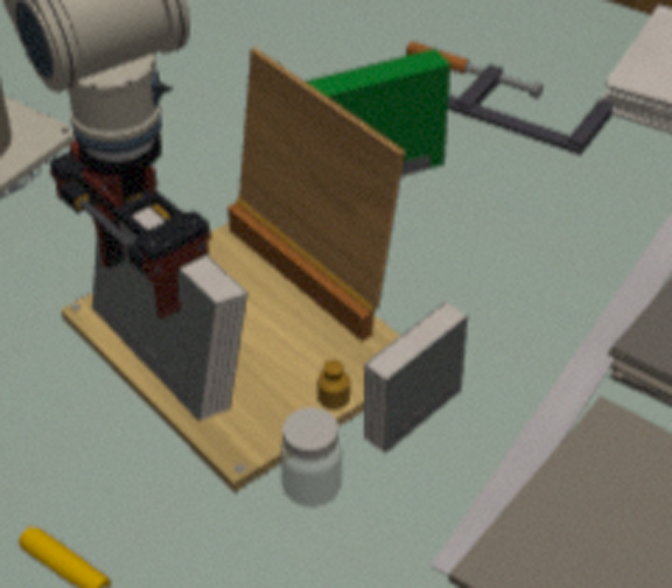

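The block is tilting about its inner bottom edge: the outer bottom corner is still at (200,418), so it isn't sliding. I'll keep pushing.

```bash
python3 -m creep '[{"translation":[6,0,0],"angular":[0,0,0],"jaw":1},{"translation":[12,0,0],"angular":[0,0,0],"jaw":1},{"translation":[18,0,0],"angular":[0,0,0],"jaw":1},{"translation":[24,0,0],"angular":[0,0,0],"jaw":1},{"translation":[30,0,0],"angular":[0,0,0],"jaw":1},{"translation":[32,0,0],"angular":[0,0,0],"jaw":1},{"translation":[32,0,0],"angular":[0,0,0],"jaw":1},{"translation":[32,0,0],"angular":[0,0,0],"jaw":1}]'; python3 - <<'E'
from h import *
import cv2
plan((-15,-68,335),(-15,200,335),(-15,200,195))
im=ctrl.get_image("scene")[80:290,130:370]
cv2.imwrite("pics/s3.png",cv2.resize(im,None,fx=2.8,fy=2.8,interpolation=cv2.INTER_CUBIC)[:,:,::-1])
E
```

```text
t: 5.9
ee_pos: [472.6, -130.2, 129.7]
orientation: [-2.492, -1.913, 0.0]
ft_force: [0.6, -0.3, -0.7]
width: 87.8
grasp_force: 0.0
t 5.9 tcp jig -15.37183451540557 -67.79062905282262 129.66742727575226 F [ 0.631 -0.269 -0.726] w 87.78545904184605
(-15, -68, 335) shift [  -0.2    0.4 -205.3] turn [-0.     0.     0.004]
(-15, 200, 335) shift [ 267.8    1.4 -205.3] turn [-0.     0.     0.004]
(-15, 200, 195) shift [267.8   1.4 -65.3] turn [-0.     0.     0.004]
```

View pics/s3.png

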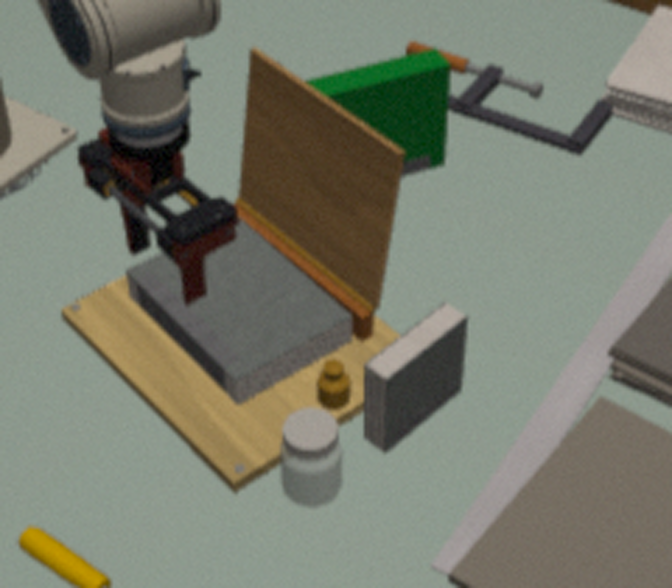

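The block lies flat, with its spine corners at zoom (240,402) and (128,268) and the fore-edge near the fence. I'll compute its pose and raise the arm.

```bash
python3 -m creep '[{"translation":[0,0,-25],"angular":[0,0,0],"jaw":1},{"translation":[0,0,-70],"angular":[0,0,0],"jaw":1},{"translation":[0,0,-120],"angular":[0,0,0],"jaw":1},{"translation":[0,0,-165],"angular":[0,0,0],"jaw":1},{"translation":[0,0,-200],"angular":[0,0,0],"jaw":1},{"translation":[40,0,-205],"angular":[0,0,0],"jaw":1},{"translation":[90,0,-205],"angular":[0,0,0],"jaw":1},{"translation":[140,0,-205],"angular":[0,0,0],"jaw":1}]'; python3 - <<'E'
from h import *
B=[((240,402),(105,-75,18)),((236,377),(105,-75,56)),((128,270),(-105,-75,56)),((130,290),(-105,-75,18)),((354,318),(105,75,56))]
r=least_squares(lambda v:np.concatenate([proj("scene",tw(v,P))[0]-un("scene",z) for z,P in B]),[500,-60,-.27]);v=r.x
sp=tw(v,(0,-75,37))[0];c,s=np.cos(j[2]),np.sin(j[2]);d=sp[:2]-j[:2]
print(r.fun,"spine in jig",c*d[0]+s*d[1],-s*d[0]+c*d[1],v[2]-j[2])
plan((-15,200,335),(-15,200,195))
E
```

```text
t: 6.95
ee_pos: [509.0, 6.2, 335.0]
orientation: [2.492, 1.912, 0.001]
ft_force: [0.5, -0.3, -0.0]
width: 87.7
grasp_force: 0.0
[-0.572  0.626  0.094  0.498 -0.091 -0.993  0.58   0.91   0.028 -1.124] spine in jig -13.584339905857766 -60.06490616180033 -0.0416713038374209
t 6.95 tcp jig -15.968654314762796 73.33716682048812 334.97209457491437 F [ 0.536 -0.28  -0.001] w 87.67664456108892
(-15, 200, 335) shift [126.7   1.3  -0. ] turn [ 0.001 -0.     0.003]
(-15, 200, 195) shift [126.6   1.2 140. ] turn [ 0.001 -0.     0.003]
```

```bash
python3 -m creep '[{"translation":[50,0,0],"angular":[0,0,0],"jaw":1},{"translation":[100,1,0],"angular":[0,0,0],"jaw":1},{"translation":[127,1,0],"angular":[0,0,0],"jaw":1},{"translation":[127,1,40],"angular":[0,0,0],"jaw":1},{"translation":[127,1,80],"angular":[0,0,0],"jaw":1},{"translation":[127,1,115],"angular":[0,0,0],"jaw":1},{"translation":[127,1,135],"angular":[0,0,0],"jaw":1},{"translation":[127,1,140],"angular":[0,0,0],"jaw":1}]'; python3 - <<'E'
from h import *
import cv2
plan()
im=ctrl.get_image("scene")[80:290,130:370]
cv2.imwrite("pics/s4.png",cv2.resize(im,None,fx=2.8,fy=2.8,interpolation=cv2.INTER_CUBIC)[:,:,::-1])
E
```

```text
t: 7.95
ee_pos: [541.6, 127.3, 193.3]
orientation: [-2.491, -1.913, 0.004]
ft_force: [0.2, 0.1, 0.2]
width: 87.4
grasp_force: 0.0
t 7.95 tcp jig -16.181757173783993 198.75092860095083 193.26176439217107 F [0.193 0.08  0.171] w 87.39106312510144
```

View pics/s4.png

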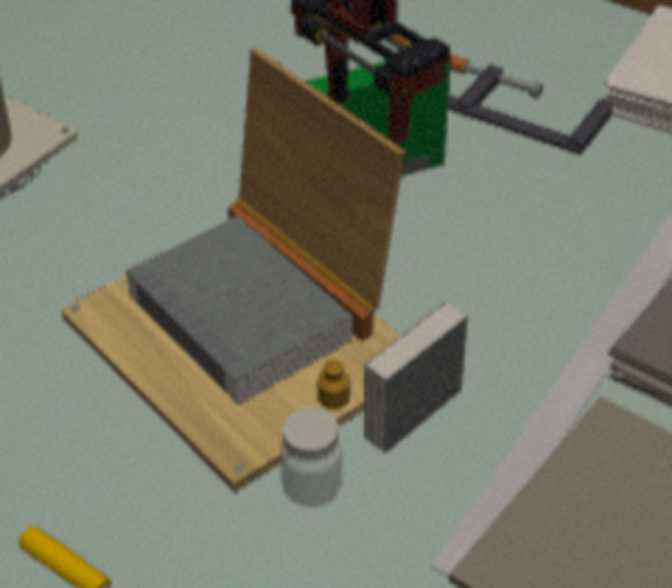

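The gripper is behind the open top board (fingers at (335,75) and (400,115)), clear of the green book. The block lies square on the base, so next I'll push the board over along its arc.

```bash
python3 -m creep '[{"translation":[-20,0,0],"angular":[0,0,0],"jaw":1},{"translation":[-38,0,0],"angular":[0,0,0],"jaw":1},{"translation":[-50,0,0],"angular":[0,0,0],"jaw":1},{"translation":[-62,0,-1],"angular":[0,0,0],"jaw":1},{"translation":[-74,0,-2],"angular":[0,0,0],"jaw":1},{"translation":[-86,0,-3],"angular":[0,0,0],"jaw":1},{"translation":[-99,0,-3],"angular":[0,0,0],"jaw":1},{"translation":[-112,0,-3],"angular":[0,0,0],"jaw":1}]'; python3 -c "
from h import *
plan((-15,50.4,186),(-15,17.7,166.2),(-15,-8.7,137.8),(-15,-26.5,103))"
```

```text
t: 9.0
ee_pos: [513.2, 18.6, 197.5]
orientation: [-2.491, -1.913, 0.001]
ft_force: [1.2, 1.1, -0.3]
width: 87.9
grasp_force: 1.0
t 9.0 tcp jig -15.195377998570617 86.47519210618 197.4716014303542 F [ 1.184  1.104 -0.289] w 87.88897100855147
(-15, 50.4, 186) shift [-36.1   0.1  11.5] turn [-0.001  0.     0.004]
(-15, 17.7, 166.2) shift [-68.8  -0.1  31.3] turn [-0.001  0.     0.004]
(-15, -8.7, 137.8) shift [-95.2  -0.2  59.7] turn [-0.001  0.     0.004]
(-15, -26.5, 103) shift [-113.    -0.2   94.5] turn [-0.001  0.     0.004]
```

```bash
python3 -m creep '[{"translation":[-13,0,3],"angular":[0,0,0],"jaw":1},{"translation":[-25,0,7],"angular":[0,0,0],"jaw":1},{"translation":[-37,0,12],"angular":[0,0,0],"jaw":1},{"translation":[-48,0,18],"angular":[0,0,0],"jaw":1},{"translation":[-59,0,24],"angular":[0,0,0],"jaw":1},{"translation":[-69,0,32],"angular":[0,0,0],"jaw":1},{"translation":[-79,0,41],"angular":[0,0,0],"jaw":1},{"translation":[-88,0,51],"angular":[0,0,0],"jaw":1}]'; python3 -c "
from h import *
plan((-15,-8.7,137.8),(-15,-26.5,103),(-15,-31.8,82.7),(-15,-34,64.5))"
```

```text
t: 10.0
ee_pos: [490.8, -66.3, 146.0]
orientation: [2.492, 1.913, -0.0]
ft_force: [0.0, 1.6, 1.0]
width: 88.0
grasp_force: 0.5
t 10.0 tcp jig -14.600611656441886 -1.3470346454222186 146.00610386937396 F [0.028 1.56  0.963] w 88.03898992389851
(-15, -8.7, 137.8) shift [-7.4 -0.4  8.2] turn [0.    0.    0.004]
(-15, -26.5, 103) shift [-25.1  -0.5  43. ] turn [0.    0.    0.004]
(-15, -31.8, 82.7) shift [-30.4  -0.5  63.3] turn [0.    0.    0.004]
(-15, -34, 64.5) shift [-32.6  -0.5  81.5] turn [0.    0.    0.004]
```

```bash
python3 -m creep '[{"translation":[-8,0,10],"angular":[0,0,0],"jaw":1},{"translation":[-14,0,20],"angular":[0,0,0],"jaw":1},{"translation":[-20,0,31],"angular":[0,0,0],"jaw":1},{"translation":[-25,0,42],"angular":[0,0,0],"jaw":1},{"translation":[-28,0,53],"angular":[0,0,0],"jaw":1},{"translation":[-31,0,63],"angular":[0,0,0],"jaw":1},{"translation":[-32,0,70],"angular":[0,0,0],"jaw":1},{"translation":[-32,0,74],"angular":[0,0,0],"jaw":1}]'; python3 -c "
from h import *
plan((-15,-34,64.5))"
```

```text
t: 11.0
ee_pos: [482.5, -96.6, 72.2]
orientation: [-2.491, -1.913, 0.001]
ft_force: [-1.0, 0.2, 0.9]
width: 87.5
grasp_force: 0.3
t 11.0 tcp jig -14.645562262531307 -32.771798810240774 72.17768970067378 F [-0.989  0.151  0.924] w 87.4840436360603
(-15, -34, 64.5) shift [-1.2 -0.4  7.7] turn [-0.001  0.     0.004]
```

```bash
python3 -m creep '[{"translation":[0,0,2],"angular":[0,0,0],"jaw":1},{"translation":[0,0,4],"angular":[0,0,0],"jaw":1},{"translation":[0,0,5],"angular":[0,0,0],"jaw":1},{"translation":[0,0,6],"angular":[0,0,0],"jaw":1},{"translation":[0,0,7],"angular":[0,0,0],"jaw":1},{"translation":[0,0,7.5],"angular":[0,0,0],"jaw":1},{"translation":[0,0,8],"angular":[0,0,0],"jaw":1},{"translation":[0,0,8],"angular":[0,0,0],"jaw":1}]'; python3 -c "
from h import *
plan((-15,-34,64.5))"
```

```text
t: 12.0
ee_pos: [482.7, -96.5, 64.7]
orientation: [2.492, 1.913, 0.0]
ft_force: [-0.2, -0.5, 0.4]
width: 87.8
grasp_force: 0.1
t 12.0 tcp jig -14.442473924672353 -32.65388715606025 64.65319785165066 F [-0.195 -0.544  0.394] w 87.80796357811437
(-15, -34, 64.5) shift [-1.3 -0.6  0.2] turn [ 0.    -0.     0.004]
```

```bash
python3 -m creep '[{"translation":[0,0,0.5],"angular":[0,0,0],"jaw":1},{"translation":[0,0,1],"angular":[0,0,0],"jaw":1},{"translation":[0,0,1.5],"angular":[0,0,0],"jaw":1},{"translation":[0,0,2],"angular":[0,0,0],"jaw":1},{"translation":[0,0,2],"angular":[0,0,0],"jaw":1},{"translation":[0,0,2],"angular":[0,0,0],"jaw":1},{"translation":[0,0,2],"angular":[0,0,0],"jaw":1},{"translation":[0,0,2],"angular":[0,0,0],"jaw":1}]'
```

```text
t: 13.0
ee_pos: [482.8, -96.5, 64.3]
orientation: [2.491, 1.913, 0.0]
ft_force: [-4.5, 1.5, 23.2]
width: 87.8
grasp_force: 11.6
```

Contact is firm: 23 N with the TCP stopped at z = 64.3, which matches the shut position of 64.5. I'll back off and check.

```bash
python3 -m creep '[{"translation":[0,0,0],"angular":[0,0,0],"jaw":1},{"translation":[0,0,-10],"angular":[0,0,0],"jaw":1},{"translation":[0,0,-40],"angular":[0,0,0],"jaw":1},{"translation":[0,0,-85],"angular":[0,0,0],"jaw":1},{"translation":[0,0,-130],"angular":[0,0,0],"jaw":1},{"translation":[0,0,-175],"angular":[0,0,0],"jaw":1},{"translation":[0,0,-215],"angular":[0,0,0],"jaw":1},{"translation":[0,0,-230],"angular":[0,0,0],"jaw":1}]'; python3 - <<'E'
from h import *
import cv2
plan()
im=ctrl.get_image("scene")[80:290,130:370]
z=cv2.resize(im,None,fx=2.8,fy=2.8,interpolation=cv2.INTER_CUBIC)[:,:,::-1].copy()
for a,col in((0,(0,0,255)),(.04,(255,0,0))):
  y=106-195*np.cos(a);h=56.5+195*np.sin(a)
  for q in proj("scene",tw(j,[(-135,y,h),(105,y,h),(105,y,h+8)])): cv2.circle(z,tuple(int(k) for k in (q-[130,80])*2.8),2,col,-1)
cv2.imwrite("pics/s5.png",z)
E
```

```text
t: 14.0
ee_pos: [483.5, -96.7, 295.0]
orientation: [2.489, 1.912, 0.004]
ft_force: [0.1, 0.8, -0.7]
width: 88.3
grasp_force: 0.0
t 14.0 tcp jig -13.612422473261402 -32.630898256964585 295.01008482601105 F [ 0.061  0.839 -0.662] w 88.26817354009727
```

View pics/s5.png

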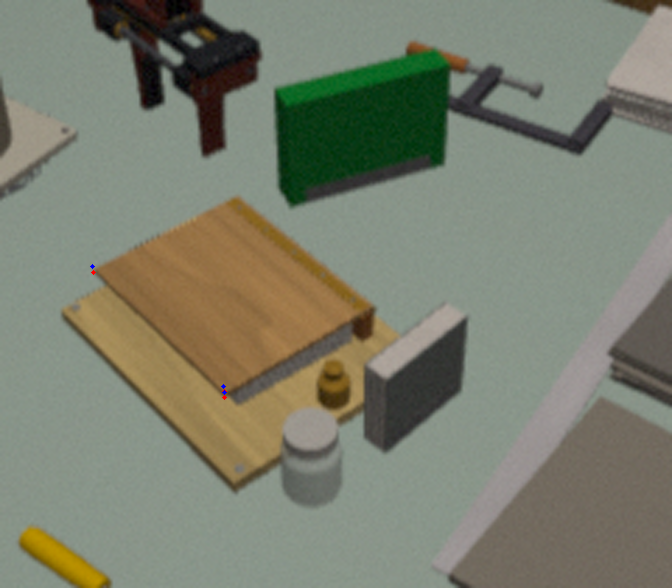

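The board is shut flat on the block. Its near corners at zoom (95,270) and (222,393) match the predicted shut positions (red dots). The weight, slim book and jar haven't moved, and the arm is clear.

```bash
python3 -c "
from workcell import ctrl
print(ctrl.close_job())"
```

```text
the job is handed in; nothing more can be done
None
```

I toppled the block flat against the fence, pushed the top board fully shut on it, saw no bystander move, and handed the job in at about 14 s; no verdict was shown.

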